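# Make up two repair kits in the silversmith's workshop

## Robot

A 6-joint arm with a two-finger parallel gripper is mounted at the origin on the work surface. World frame = base frame: x ahead of the robot, y to its left, z up, the work surface at z = 0. Lengths are in m, angles in rad, forces in N, time in s.
With the tool pointing down it reaches from about 0.275 to 0.875 m from the base axis. Payload 12.5 kg.
Tool frame: the origin (TCP) lies on the centre line of the jaws, within the pads' length; the fingertips stand 17 mm ahead of it and the grasp point (between the pads) lies 2 mm behind it (env.tip_extent is the distance from the TCP to the fingertips, in m); z points along the fingers, y is the line along which they close (so a half turn about z gives the same grasp; the last joint's range is limited). The gripper opens to 85 mm and grips with 20 to 120 N. Pads are 22 mm wide; open, the fingers measure 114 mm over their backs; the gripper's body (76 mm by 85 mm) begins 54 mm behind the grasp point. The pads swing forward as they close: fully open they stand 13 mm farther back than shut.
Start: joints at [1.207, 0.351, 1.652, -0, 1.139, -0.085], TCP at [0.151, 0.529, 0.248] pointing down, gripper open.
Joint ranges: [-2.75, 2.75], [-0.79, 2.1], [0.01, 2.65], [-1.57, 4.71], [0.07, 3.14], [-2.87, 2.87]. Speed limits (rad/s): [2.22, 2.22, 2.79, 3.14, 3.14, 3.14].

## Interface

Orientations are given as a unit quaternion [x, y, z, w].
In Python, from workcell import env gives the robot as it stands. The module is installed in compiled form; this text tells all that it offers.
- The arm moves only by the shell command python3 -m jog 'ROWS' [OPENING] [FORCE]. ROWS is JSON, one flat list of numbers, 6 for each row, row after row: the shift along the tool's x, y, z as a fraction of full scale, then the turn, a rotation vector about the tool's x, y, z as a fraction of full scale. In form: [dx, dy, dz, ax, ay, az, dx, dy, dz, ax, ay, az, ...]. A call has 1 to 20 rows; each row shifts and turns the commanded pose from where the row before left it, along the tool's axes as they then stand; what a row does not reach is not made up. Full scale, the value 1, is 120 mm for a shift and 4 degrees for a turn. A row lasts 1/12 s, in which the tool goes at most 41.7 mm and 7.16 degrees, less where a joint would pass 70% of its speed; a pose out of reach is approached as far as the arm can. A call with a number of a shift or a turn outside -1 to 1 is refused whole. A call with a gripper value outside its range is refused whole. OPENING is the opening, from 0 (shut) to 1 (fully open), set as the call begins (- or left out, the last holds). The fingers move at their own pace and stop on an object; FORCE is the grip in N (left out, the last holds). Time passes only in rows, so rows that do not move let the fingers close. It gives the time, the measured TCP pose, the force, the opening and the grip force at its end, in the units of the state.
- env.read_state(): the state, without advancing time (a new reading comes with each control period).
- env.capture(name): name is "scene" or "top"; returns a dict with "image" (384x512x3 uint8, blue, green, red), "range_z" (384x512 float32, m along the optical axis (not along the pixel's ray), 0 where there is no reading), "intrinsics" (3x3 intrinsics, pixels), "distortion" ([k1, k2, p1, p2, k3] as OpenCV has them; the pictures are not rectified), "R" (3x3) and "t" (3): a world point X has camera coordinates R X + t. Camera axes: x right, y down, z forward; pixel columns grow to the right and rows downward; lengths in m; the calibration is good to about 2 mm. A picture is of the moment at which its call begins.
- env.sign_off(): hands the job in; it is judged then, once.
Trained networks look in a picture, given as the dict that the camera call returned (one of the last four; its "shot" number tells which), for a name from the list of things; names that differ only in an ending like _2 or _b are one class to them, and where a whole thing is asked for, a point or a joint stands for the part that bears it (a point fixed in the world has none). Each returns a list of dicts, best first, with "confidence" (0 to 1); they miss things now and then, are a little off and sometimes report something else, mostly with a low value. They report only what shows in the picture. A call takes as long as a camera call. They do not tell look-alikes from the thing itself.
- env.spot_in(query, picture): "extent" ([left, top, width, height] in pixels, round what is visible of it).
- env.outline_of(query, picture): "region" (384x512 bool, what is visible of it) and "extent" ([left, top, width, height] in pixels, round what is visible of it).
- env.spot_point(query, picture): "location" ([column, row] in pixels: a listed point, or the origin of a listed thing).
The state is a dict: "time": time; "qpos": joint angles; "qvel": joint speeds; "tau": joint torques, N m; "tcp_pos": TCP position; "tcp_rot": TCP orientation; "ft_force": force on the tool from outside, world axes, zero at the start; "ft_torque": the same for the moment, N m; "finger_gap": finger opening in m; "grasp_force": force on a finger pad.
Only numpy, scipy, OpenCV 4.12 (cv2) and the standard library are available. Lean on these libraries where they do the work, as an engineer would, in place of code of your own. Each camera call takes 0.05 s, during which the arm holds its last target. There are 200 camera calls.

## Task

Make up the parts kits for two repair jobs from the stock on the green mat. In the blue tray lay the copper foot ring flat with the brass finial standing upright inside it, and lay the wooden handle flat in the same tray beside them; in the yellow tray lay the steel foot ring flat with the black finial standing upright inside it. Leave the spare silver finial and the silver salt cellar where they stand.

Things in the scene. Friction and masses are not known exactly. Their poses are not given: they have to be found in the camera images.
- tray_blue: Open blue plastic job tray, fixed to the bench, 180 mm (its x) by 140 mm (its y), 22 mm high overall, walls 4 mm and floor 4 mm thick. Origin: centre of its underside, on the bench top (z = 0); the inner floor is 4 mm above it.
- tray_yellow: Open yellow plastic job tray, fixed to the bench, 180 mm (its x) by 140 mm (its y), 22 mm high overall, walls 4 mm and floor 4 mm thick. Origin: centre of its underside, on the bench top (z = 0); the inner floor is 4 mm above it.
- ring_copper: Foot ring of reddish copper, lying flat: 52 mm outside diameter, 40 mm hole, 14 mm high, about 70 g. Origin: centre of its underside; z up along its axis.
- ring_steel: Foot ring of grey steel, lying flat: 52 mm outside diameter, 40 mm hole, 14 mm high, about 70 g. Origin: centre of its underside; z up along its axis.
- finial_brass: Turned pot-lid finial (knob), standing upright, 60 mm tall, golden brass. Round foot 21 mm across (z 0 to 10 mm), narrow neck 14 mm, then a drum 26 mm across from z 30 to 52 mm (grip it there), small domed top. About 80 g. Origin: centre of its underside; z up along its axis.
- finial_black: Turned pot-lid finial (knob), standing upright, 60 mm tall, black. Round foot 21 mm across (z 0 to 10 mm), narrow neck 14 mm, then a drum 26 mm across from z 30 to 52 mm (grip it there), small domed top. About 80 g. Origin: centre of its underside; z up along its axis.
- handle: Pot handle lying flat on the mat: a straight brown wooden bar 70 mm long (its x), 14 mm wide and 14 mm high, with two short silver feet near its ends reaching 17 mm out from the bar on its +y side (48 mm clear between them, 10 mm wide, top at z = 12 mm). About 60 g. Origin: centre of the bar's underside; z up. Grip it at the middle across the bar.
- finial_spare: Turned pot-lid finial (knob), standing upright, 60 mm tall, bright silver; the spare one, not part of either kit. Round foot 21 mm across (z 0 to 10 mm), narrow neck 14 mm, then a drum 26 mm across from z 30 to 52 mm (grip it there), small domed top. About 80 g. Origin: centre of its underside; z up along its axis. Leave it where it stands.
- salt_cellar: Small round silver bowl, 60 mm across the rim, 40 mm high, standing among the stock; not part of either kit, leave it where it stands. Origin: centre of its underside. All the stock starts on a green mat 4 mm thick that lies on the bench top, and stands at least 80 mm apart, centre to centre; the handle lies on the robot's side of it, the trays left and right of the mat.
There are look-alikes about, which are no part of the job. There is more than one size of the finial_black; the one meant has the size given above.

How it is judged:
By the outcome, as a careful person would: the job done as asked, in the order asked, and still so for the second after the job is handed in, with the robot touching nothing.
It also fails if it takes over 120 s, if anything falls off the work surface, if the arm or the gripper's body presses on something with over 40 N, if the wrist force passes 120 N, or if a joint passes its speed limit or range.

## Working session

There is one attempt and no reset: what is moved stays moved. The work goes in short steps, Python scripts to look and compute and a shell command to move; the robot and the scene stay as the last step left them, time stands still between calls to the robot, and variables do not carry over. Pictures are saved under pics/ and viewed, at most 14 in all, crops included, and the job is handed in when it is done.

```bash
mkdir -p pics; cat > h.py <<'E'
import numpy as np, cv2
from workcell import env
def w2p(c,X):
    r,_=cv2.Rodrigues(c["R"]); return cv2.projectPoints(np.array(X,float).reshape(-1,1,3),r,np.array(c["t"],float),c["intrinsics"],np.array(c["distortion"],float))[0][:,0]
def ray(c,p):
    n=cv2.undistortPoints(np.array(p,float).reshape(-1,1,2),c["intrinsics"],np.array(c["distortion"],float))[:,0]
    d=np.c_[n,np.ones(len(n))]; return d
def cloud(c):
    v,u=np.mgrid[:384,:512]; d=ray(c,np.c_[u.ravel(),v.ravel()]); z=c["range_z"].ravel()[:,None]
    X=(d*z-np.array(c["t"]))@np.array(c["R"]); X[z[:,0]==0]=np.nan
    return X.reshape(384,512,3)
E
python3 - <<'E'
from h import *
for n in("scene","top"):
    c=env.capture(n); cv2.imwrite(f"pics/{n}0.png",c["image"])
    P=cloud(c); print(n,"cam at",-np.array(c["R"]).T@c["t"])
    for q in "tray_blue tray_yellow ring_copper ring_steel finial_brass finial_black handle finial_spare salt_cellar".split():
        for o in env.outline_of(q,c)[:3]:
            m=o["region"]; X=P[m]; X=X[~np.isnan(X[:,0])]
            if len(X)==0: continue
            lo,hi=np.percentile(X,[3,97],axis=0)
            print(q,round(o["confidence"],2),o["extent"],lo.round(3),hi.round(3),"zmax",X[:,2].max().round(3))
print(env.read_state()["tcp_rot"],env.tip_extent)
E
```

```text
scene cam at [ 1.16037851 -0.13372613  0.68093661]
tray_blue 0.81 [327.5, 150.2, 103.0, 72.2] [0.381 0.206 0.   ] [0.568 0.36  0.021] zmax 0.024
tray_blue 0.29 [269.7, 251.2, 15.0, 30.8] [ 0.663 -0.005  0.008] [0.68  0.018 0.064] zmax 0.066
tray_yellow 0.62 [67.5, 189.9, 95.4, 89.1] [ 0.41  -0.356  0.001] [ 0.598 -0.209  0.021] zmax 0.024
ring_copper 0.82 [196.2, 227.7, 28.5, 20.5] [ 0.535 -0.123  0.002] [ 0.581 -0.073  0.019] zmax 0.02
ring_steel 0.53 [249.9, 214.0, 24.7, 24.5] [ 0.53  -0.022  0.005] [0.577 0.025 0.019] zmax 0.02
finial_brass 0.85 [271.5, 249.8, 12.0, 31.0] [ 0.663 -0.006  0.008] [0.68  0.015 0.064] zmax 0.066
finial_black 0.84 [400.2, 207.3, 27.2, 40.6] [0.637 0.257 0.005] [0.661 0.283 0.083] zmax 0.084
finial_black 0.73 [294.3, 126.0, 18.8, 35.6] [0.329 0.137 0.   ] [0.352 0.169 0.082] zmax 0.084
finial_black 0.66 [309.0, 200.1, 16.1, 24.7] [0.509 0.1   0.002] [0.569 0.134 0.064] zmax 0.066
handle 0.55 [260.5, 178.1, 19.9, 20.6] [0.414 0.039 0.005] [0.481 0.066 0.019] zmax 0.02
finial_spare 0.78 [322.8, 235.3, 16.5, 28.4] [0.647 0.098 0.004] [0.667 0.12  0.064] zm
[... 689 characters left out ...]
21.5] [ 0.528 -0.024  0.005] [0.574 0.024 0.021] zmax 0.022
finial_black 0.76 [134.4, 120.0, 19.3, 16.2] [0.625 0.255 0.013] [0.657 0.283 0.084] zmax 0.086
finial_black 0.51 [198.6, 155.7, 13.0, 14.6] [0.544 0.098 0.004] [0.575 0.126 0.067] zmax 0.067
finial_black 0.44 [176.9, 243.8, 18.0, 14.2] [0.311 0.136 0.   ] [0.349 0.168 0.085] zmax 0.087
handle 0.53 [222.8, 194.3, 9.9, 25.2] [0.414 0.042 0.01 ] [0.48  0.067 0.021] zmax 0.022
finial_spare 0.48 [203.8, 120.4, 8.3, 13.8] [0.64  0.098 0.005] [0.664 0.12  0.066] zmax 0.067
salt_cellar 0.67 [273.7, 114.3, 28.2, 19.8] [ 0.643 -0.13   0.006] [ 0.693 -0.078  0.046] zmax 0.049
[1.38934825e-01 9.90301526e-01 4.27176444e-05 2.16288383e-05] 0.017
```

View pics/top0.png

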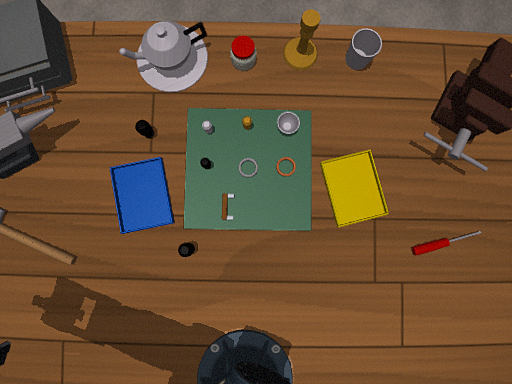

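View pics/scene0.png

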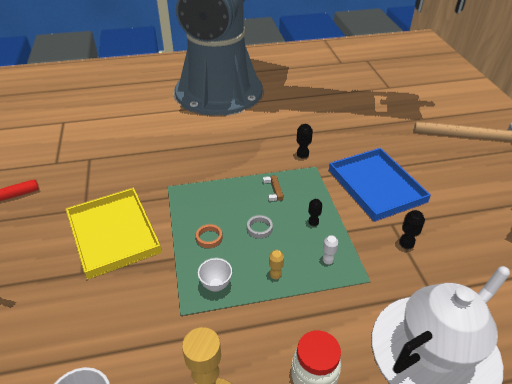

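The top picture shows the blue tray at about (142,195) and the yellow tray at (355,188). The copper ring is at (286,167), the steel ring at (248,167), the brass finial at (248,122), the silver finial at (207,127) and the handle at (228,207). Of the three black finials, only the one on the mat at (206,163) has its top at 64 mm (4 + 60). The two off the mat stand about 84 mm tall, so they are look-alikes. Next I'll refine the poses.

```bash
cat > meas.py <<'E'
from h import *
from scipy.optimize import least_squares
G={"ring_copper":(.557,-.1,.026),"ring_steel":(.552,0,.026),"finial_brass":(.67,.004,.013),"finial_black":(.557,.113,.013),"finial_spare":(.655,.109,.013)}
def pts(P,x,y,r,z0,z1):
    X=P.reshape(-1,3); X=X[~np.isnan(X[:,0])]
    return X[(np.hypot(X[:,0]-x,X[:,1]-y)<r)&(X[:,2]>z0)&(X[:,2]<z1)]
if __name__=="__main__":
  for n in("top","scene"):
    P=cloud(env.capture(n)); print(n)
    for k,(x,y,r) in G.items():
        ring=k[0]=="r"; X=pts(P,x,y,.035,.013 if ring else .038,.03 if ring else .052)
        s=least_squares(lambda p:np.hypot(X[:,0]-p[0],X[:,1]-p[1])-(.023 if ring else r),[x,y],loss="soft_l1",f_scale=.002).x
        T=pts(P,x,y,.035,.058,.08)
        print(k,len(X),s.round(4),"mid",((X.min(0)+X.max(0))/2).round(4)[:2],"med z",np.median(X[:,2]).round(4),"topC",T.mean(0).round(4) if len(T) else "")
    X=pts(P,.445,.052,.05,.012,.03); print("handle",cv2.minAreaRect((X[:,:2]*1000).astype(np.float32)),np.median(X[:,2]))
    for k,x,y in(("blue",.471,.285),("yellow",.502,-.285)):
        X=pts(P,x,y,.13,.016,.03); print(k,cv2.minAreaRect((X[:,:2]*1000).astype(np.float32)),np.median(X[:,2]))
        F=pts(P,x,y,.04,-.02,.03);print(" floor",np.median(F[:,2]))
    c=env.capture(n); Pc=cloud(c)
    m=(np.abs(Pc[...,0]-.445)<.05)&(np.abs(Pc[...,1]-.052)<.035)&(Pc[...,2]>.01)
    I=c["image"].astype(int); br=m&(I[...,2]>I[...,0]+40); si=m&(I.min(2)>120)
    print("wood",cv2.minAreaRect((Pc[br][:,:2]*1000).astype(np.float32)),"feet",Pc[si].mean(0).round(4),len(Pc[si]))
E
python3 meas.py
```

```text
top
ring_copper 128 [ 0.5556 -0.1008] mid [ 0.5563 -0.1014] med z 0.0174 topC 
ring_steel 123 [5.511e-01 2.000e-04] mid [ 5.516e-01 -2.000e-04] med z 0.018 topC 
finial_brass 15 [0.6655 0.0053] mid [0.6576 0.0059] med z 0.0441 topC [0.6639 0.0052 0.0624]
finial_black 10 [0.5565 0.1106] mid [0.5499 0.106 ] med z 0.0456 topC [0.5547 0.1098 0.0627]
finial_spare 12 [0.6523 0.1095] mid [0.6449 0.1076] med z 0.0437 topC [0.6516 0.1087 0.0626]
handle ((446.66400146484375, 57.342987060546875), (66.22183227539062, 39.79393768310547), 1.2911285161972046) 0.017230380909272418
blue ((471.09954833984375, 282.82513427734375), (179.43389892578125, 140.80987548828125), 13.252057075500488) 0.021361323076139582
 floor 0.004091491694827225
yellow ((500.62060546875, -284.4754638671875), (178.8072967529297, 143.47813415527344), 14.927053451538086) 0.02148193841665387
 floor 0.004380618773771649
wood ((446.4148254394531, 61.14202880859375), (65.86273193359375, 10.891691207885742), 1.4109346866607666) feet [0.4458 0.0456 0.0159] 38
scene
ring_copper 205 [ 0.5575 -0.0996] mid [ 0.5565 -0.0996] med z 0.0166 
[... 228 characters left out ...]
0447 topC [0.5592 0.1106 0.0617]
finial_spare 72 [0.6536 0.1111] mid [0.6583 0.1087] med z 0.045 topC [0.657  0.1094 0.0618]
handle ((447.451416015625, 53.31058120727539), (30.577402114868164, 70.27115631103516), 89.57093048095703) 0.015855965379644864
blue ((472.439453125, 283.27825927734375), (184.1980743408203, 142.29342651367188), 12.42951774597168) 0.01980821320991371
 floor 0.0030586922397148994
yellow ((501.9981384277344, -282.5717468261719), (183.38206481933594, 139.91021728515625), 14.987018585205078) 0.020303626744396952
 floor 0.003170058608103687
wood ((448.506591796875, 62.02217102050781), (14.597710609436035, 69.55554962158203), 89.84935760498047) feet [0.4493 0.0461 0.0143] 69
```

```bash
python3 -m jog '[0,0,0,0,0,-1, 0,0,0,0,0,-1, 0,0,0,0,0,-1, 0,0,0,0,0,-1]' 0.9 30
```

```text
time: 1.53
tcp_pos: [0.1513, 0.5288, 0.2483]
tcp_rot: [-0.002, 1.0, 0.0, -0.0]
ft_force: [1.0, -0.3, -0.3]
finger_gap: 0.0767
grasp_force: 0.0
```

Both views agree. The best estimates, in mm, are:

| Thing | x | y | Yaw |
|---|---|---|---|
| Copper ring | 556.5 | -100 | |
| Steel ring | 552 | 0.7 | |
| Brass finial | 666 | 5.8 | |
| Black finial | 556 | 111.5 | |
| Handle bar | 447.5 | 61.5 | about 0° |
| Blue tray | 471.8 | 283 | +13° |
| Yellow tray | 501.3 | -283.5 | +15° |

The ring tops measure 18 mm and the tray floors 4 mm, as expected.

```bash
python3 -m jog '[-0.17,-0.262,0,0,0,0,-0.17,-0.262,0,0,0,0,-0.17,-0.262,0,0,0,0,-0.17,-0.262,0,0,0,0,-0.17,-0.262,0,0,0,0,-0.17,-0.262,0,0,0,0,-0.17,-0.262,0,0,0,0,-0.17,-0.262,0,0,0,0,-0.17,-0.262,0,0,0,0,-0.17,-0.262,0,0,0,0,-0.17,-0.262,0,0,0,0,-0.17,-0.262,0,0,0,0,-0.17,-0.262,0,0,0,0,-0.17,-0.262,0,0,0,0,-0.17,-0.262,0,0,0,0,-0.17,-0.262,0,0,0,0,-0.17,-0.262,0,0,0,0,-0.17,-0.262,0,0,0,0,-0.17,-0.262,0,0,0,0,0,0,0,0,0,0]' 0.8 30
```

```text
time: 3.2
tcp_pos: [0.5417, -0.0731, 0.2481]
tcp_rot: [0.001, 1.0, -0.001, 0.001]
ft_force: [0.1, -0.3, 0.5]
finger_gap: 0.0684
grasp_force: 0.0
```

```bash
python3 -m jog '[-0.125,-0.225,0,0,0,0,0,0,0.27,0,0,0,0,0,0.27,0,0,0,0,0,0.27,0,0,0,0,0,0.27,0,0,0,0,0,0,0,0,0,0,0,0,0,0,0,0,0,0,0,0,0]'
```

```text
time: 3.87
tcp_pos: [0.5551, -0.0955, 0.1205]
tcp_rot: [-0.0, 1.0, -0.0, 0.001]
ft_force: [0.2, -0.6, -0.5]
finger_gap: 0.0684
grasp_force: 0.0
```

```bash
python3 -m jog '[-0.012,-0.039,0.2,0,0,0,0,0,0.2,0,0,0,0,0,0.2,0,0,0,0,0,0.1,0,0,0,0,0,0.1,0,0,0,0,0,0,0,0,0,0,0,0,0,0,0]'; python3 -m jog '[0,0,0,0,0,0,0,0,0,0,0,0,0,0,0,0,0,0,0,0,0,0,0,0,0,0,0,0,0,0,0,0,0,0,0,0,0,0,0,0,0,0]' 0.45 35
```

```text
time: 4.45
tcp_pos: [0.5563, -0.1002, 0.0237]
tcp_rot: [-0.0, 1.0, -0.0, 0.001]
ft_force: [0.0, -1.0, -0.0]
finger_gap: 0.0684
grasp_force: 0.0
time: 5.03
tcp_pos: [0.5565, -0.1002, 0.0246]
tcp_rot: [-0.0, 1.0, -0.0, 0.001]
ft_force: [-3.0, 0.8, 10.0]
finger_gap: 0.05
grasp_force: 34.6
```

```bash
python3 -m jog '[0,0,-0.1,0,0,0,0,0,-0.2,0,0,0,0,0,-0.3,0,0,0,0,0,-0.3,0,0,0,0.033,0.272,0,0,0,0,0.033,0.272,0,0,0,0,0.033,0.272,0,0,0,0,0.033,0.272,0,0,0,0,0.033,0.272,0,0,0,0,0.033,0.272,0,0,0,0,0.033,0.272,0,0,0,0,0.033,0.272,0,0,0,0,0.033,0.272,0,0,0,0,0.033,0.272,0,0,0,0,0.033,0.272,0,0,0,0,0.033,0.272,0,0,0,0,0,0,0,0,0,0,0,0,0,0,0,0,0,0,0,0,0,0]'
```

```text
time: 6.62
tcp_pos: [0.508, 0.2913, 0.1315]
tcp_rot: [-0.0, 1.0, 0.0, 0.0]
ft_force: [-0.5, -1.0, -2.1]
finger_gap: 0.0503
grasp_force: 36.7
```

```bash
python3 -m jog '[0,0,0.25,0,0,0,0,0,0.25,0,0,0,0,0,0.2,0,0,0,0,0,0.1,0,0,0,0,0,0.05,0,0,0,0,0,0.03,0,0,0,0,0,0,0,0,0,0,0,0,0,0,0]'
```

```text
time: 7.28
tcp_pos: [0.5087, 0.2917, 0.0263]
tcp_rot: [-0.0, 1.0, 0.0, 0.001]
ft_force: [0.4, 0.5, -0.2]
finger_gap: 0.0499
grasp_force: 36.7
```

```bash
python3 -m jog '[0,0,0.011,0,0,0,0,0,0,0,0,0]'; python3 -m jog '[0,0,0,0,0,0,0,0,0,0,0,0,0,0,0,0,0,0,0,0,0,0,0,0,0,0,-0.1,0,0,0,0,0,-0.3,0,0,0,0,0,-0.3,0,0,0,0,0,-0.25,0,0,0,0,0,0,0,0,0]' 0.74; python3 - <<'E'
from meas import *
for n in("top","scene"):
    c=env.capture(n);X=pts(cloud(c),.509,.292,.035,.013,.03)
    cv2.imwrite(f"pics/{n}1.png",cv2.resize(c["image"][90:270,80:320] if n=="top" else c["image"][110:290,270:510],None,fx=2.5,fy=2.5))
    print(least_squares(lambda p:np.hypot(X[:,0]-p[0],X[:,1]-p[1])-.023,[.509,.292],loss="soft_l1",f_scale=.002).x,np.median(X[:,2]),len(X))
E
```

```text
time: 7.45
tcp_pos: [0.5086, 0.2918, 0.0247]
tcp_rot: [-0.0, 1.0, 0.0, 0.001]
ft_force: [0.3, -0.2, 1.5]
finger_gap: 0.0501
grasp_force: 37.0
time: 8.2
tcp_pos: [0.5104, 0.2928, 0.1447]
tcp_rot: [-0.0, 1.0, 0.002, 0.004]
ft_force: [-0.2, 0.4, -0.1]
finger_gap: 0.0632
grasp_force: 0.0
[0.50776962 0.29075063] 0.01785940660711342 84
[0.5096209  0.29095662] 0.016316362380483167 171
```

```bash
python3 -m jog '[-0.131,-0.2385,0,0,0,0,-0.131,-0.2385,0,0,0,0,-0.131,-0.2385,0,0,0,0,-0.131,-0.2385,0,0,0,0,-0.131,-0.2385,0,0,0,0,-0.131,-0.2385,0,0,0,0,-0.131,-0.2385,0,0,0,0,-0.131,-0.2385,0,0,0,0,-0.131,-0.2385,0,0,0,0,-0.131,-0.2385,0,0,0,0,0,0,0,0,0,0,0,0,0,0,0,0,0,0,0,0,0,0]' 0.6
```

```text
time: 9.38
tcp_pos: [0.6644, 0.0058, 0.1365]
tcp_rot: [-0.0, 1.0, 0.0, -0.001]
ft_force: [0.1, -0.0, 0.1]
finger_gap: 0.0514
grasp_force: 0.0
```

```bash
python3 -m jog '[-0.015,0,0.2,0,0,0,0,0,0.25,0,0,0,0,0,0.2,0,0,0,0,0,0.13,0,0,0,0,0,0,0,0,0,0,0,0,0,0,0]'; python3 -m jog '[0,0,0,0,0,0,0,0,0,0,0,0,0,0,0,0,0,0,0,0,0,0,0,0,0,0,0,0,0,0,0,0,0,0,0,0]' 0.2 35
```

```text
time: 9.88
tcp_pos: [0.6668, 0.0061, 0.0441]
tcp_rot: [-0.001, 1.0, 0.0, -0.001]
ft_force: [0.3, -0.1, 0.3]
finger_gap: 0.0512
grasp_force: 0.0
time: 10.38
tcp_pos: [0.6681, 0.0055, 0.046]
tcp_rot: [-0.0, 1.0, 0.0, 0.001]
ft_force: [-1.0, 1.7, 6.5]
finger_gap: 0.0246
grasp_force: 34.5
```

```bash
python3 -m jog '[0,0,-0.1,0,0,0,0,0,-0.25,0,0,0,0,0,-0.25,0,0,0,0,0,-0.2,0,0,0,0.132,0.2377,0,0,0,0,0.132,0.2377,0,0,0,0,0.132,0.2377,0,0,0,0,0.132,0.2377,0,0,0,0,0.132,0.2377,0,0,0,0,0.132,0.2377,0,0,0,0,0.132,0.2377,0,0,0,0,0.132,0.2377,0,0,0,0,0.132,0.2377,0,0,0,0,0.132,0.2377,0,0,0,0,0,0,0,0,0,0,0,0,0,0,0,0,0,0,0,0,0,0]'; python3 - <<'E'
from meas import *
t=np.array(env.read_state()["tcp_pos"])
for n in("scene",):
    c=env.capture(n); cv2.imwrite("pics/s2.png",cv2.resize(c["image"][80:270,250:490],None,fx=3,fy=3))
    P=cloud(c); X=pts(P,t[0],t[1],.04,.03,t[2]+.02); print(t,X.min(0),X.max(0))
E
```

```text
time: 11.8
tcp_pos: [0.5088, 0.2904, 0.1409]
tcp_rot: [-0.0, 1.0, 0.0, 0.0]
ft_force: [0.3, -0.1, -0.9]
finger_gap: 0.0248
grasp_force: 34.6
[0.50882513 0.29040993 0.1408707 ] [0.49837509 0.26378508 0.09717086] [0.52334841 0.31680822 0.1608128 ]
```

View pics/s2.png

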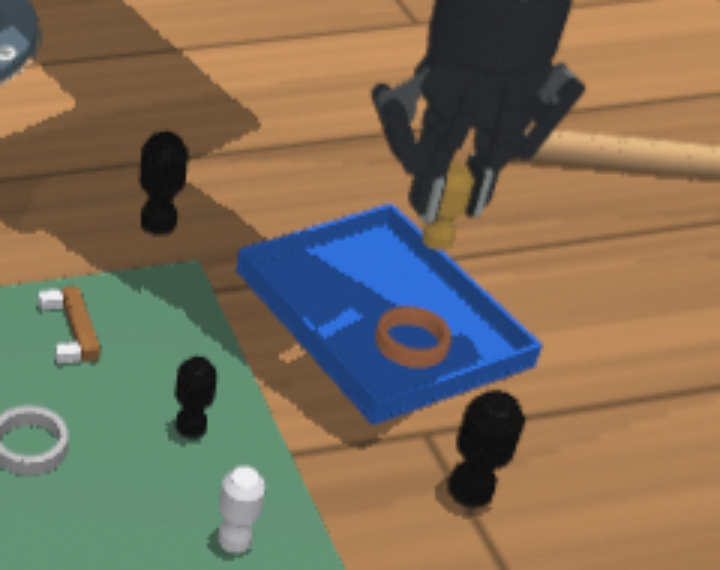

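The ring lies flat in the tray at about (412,337) in the crop. The held brass finial, top near (458,185) and foot near (438,235), may be tilted, so I'll measure that.

```bash
python3 - <<'E'
from h import *
c=env.capture("scene");P=cloud(c);I=c["image"].astype(int)
g=(I[...,2]>I[...,0]+50)&(np.abs(P[...,0]-.509)<.04)&(np.abs(P[...,1]-.29)<.04)&(P[...,2]>.08)
X=P[g]
for a in np.arange(.09,.17,.006):
    Y=X[(X[:,2]>=a)&(X[:,2]<a+.006)]
    if len(Y):print(a.round(3),len(Y),Y.mean(0).round(4))
u=np.argwhere(g);o=np.zeros(3)
r,c0=u.min(0)-8; r2,c2=u.max(0)+8
cv2.imwrite("pics/s3.png",cv2.resize(c["image"][r:r2,c0:c2],None,fx=12,fy=12,interpolation=cv2.INTER_CUBIC))
print(w2p(c,[[.509,.2905,.1],[.509,.2905,.16],[.509,.3035,.14],[.509,.2775,.14]]),(c0,r))
E
```

```text
0.096 9 [0.5159 0.2869 0.1008]
0.102 29 [0.5148 0.2881 0.1052]
0.108 32 [0.5132 0.2873 0.1107]
0.114 12 [0.5138 0.289  0.1166]
0.12 8 [0.5165 0.2882 0.1233]
0.126 16 [0.5186 0.2884 0.1293]
0.132 25 [0.5197 0.2887 0.1344]
0.138 22 [0.5197 0.2877 0.1411]
0.144 22 [0.519  0.2891 0.1472]
0.15 33 [0.5173 0.2903 0.1532]
0.156 34 [0.5107 0.2903 0.1576]
0.162 2 [0.5215 0.3157 0.1647]
[[395.36778024 159.62859354]
 [401.86222678 135.29402134]
 [405.80234991 142.85370874]
 [393.43322243 144.45082192]] (np.int64(379), np.int64(51))
```

View pics/s3.png

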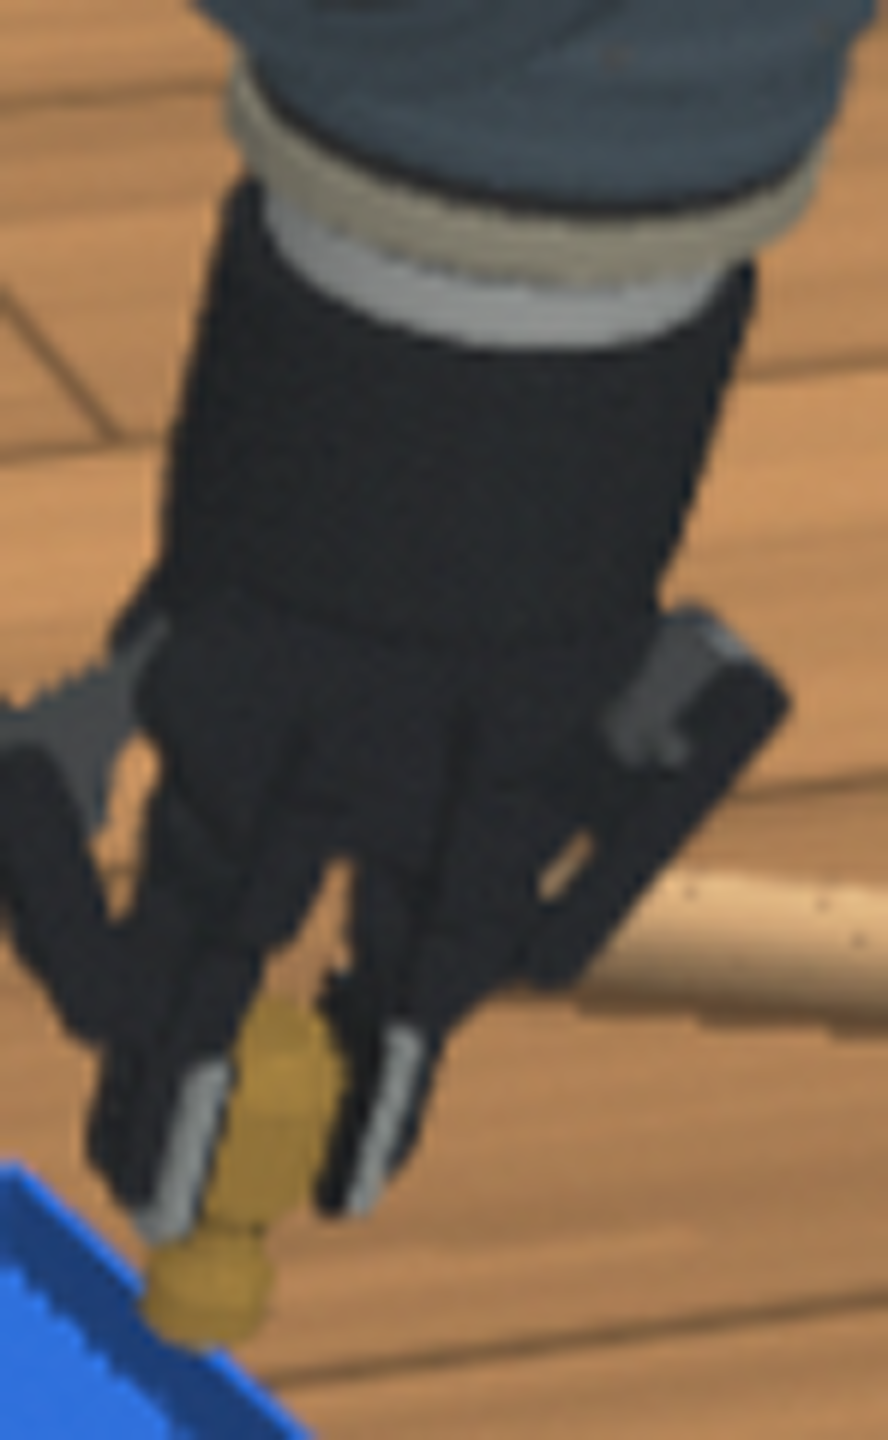

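The held finial matches a projected vertical line (6.5 px across per 24 px down), so it is upright and the lean is only perspective. I'll lower it.

```bash
python3 -m jog '[0,0.006,0.25,0,0,0,0,0,0.2,0,0,0,0,0,0.15,0,0,0,0,0,0.1,0,0,0,0,0,0.05,0,0,0,0,0,0.03,0,0,0,0,0,0,0,0,0,0,0,0,0,0,0]'
```

```text
time: 12.57
tcp_pos: [0.5091, 0.2914, 0.0474]
tcp_rot: [-0.0, 1.0, 0.0, 0.001]
ft_force: [0.3, 0.2, -0.8]
finger_gap: 0.0246
grasp_force: 34.6
```

```bash
python3 -m jog '[0,0,0.01,0,0,0,0,0,0.004,0,0,0,0,0,0,0,0,0]'; python3 -m jog '[0,0,0,0,0,0,0,0,0,0,0,0,0,0,0,0,0,0,0,0,0,0,0,0,0,0,-0.1,0,0,0,0,0,-0.25,0,0,0,0,0,-0.25,0,0,0,0,0,-0.25,0,0,0,0,0,0,0,0,0]' 0.6
```

```text
time: 12.82
tcp_pos: [0.5091, 0.2916, 0.046]
tcp_rot: [-0.0, 1.0, 0.0, 0.001]
ft_force: [-1.2, -0.4, 5.2]
finger_gap: 0.0249
grasp_force: 35.1
time: 13.57
tcp_pos: [0.5109, 0.2925, 0.1535]
tcp_rot: [-0.0, 1.0, 0.002, 0.004]
ft_force: [0.5, 0.1, 1.1]
finger_gap: 0.0509
grasp_force: 0.0
```

```bash
python3 -m jog '[0.073,-0.274,0,0,0,0,0.073,-0.274,0,0,0,0,0.073,-0.274,0,0,0,0,0.073,-0.274,0,0,0,0,0.073,-0.274,0,0,0,0,0.073,-0.274,0,0,0,0,0.073,-0.274,0,0,0,0,0,0,0,0,0,0,0,0,0,0,0,0,0,0,0,0,0,0]' 0.5; python3 - <<'E'
from meas import *
print(np.round(env.read_state()["qpos"],3))
for n in("scene","top"):
    c=env.capture(n); I=c["image"]
    cv2.imwrite(f"pics/{n}4.png",cv2.resize(I[90:260,250:490] if n=="scene" else I[110:260,90:290],None,fx=3,fy=3))
    P=cloud(c); T=pts(P,.509,.291,.03,.056,.08); print(n,T.mean(0),T[:,2].max())
E
```

```text
time: 14.4
tcp_pos: [0.4477, 0.0614, 0.1473]
tcp_rot: [0.0, 1.0, 0.0, 0.0]
ft_force: [0.6, 0.5, -0.7]
finger_gap: 0.0429
grasp_force: 0.0
[ 0.033  0.322  1.991  0.     0.828 -1.538]
scene [0.51161488 0.28969078 0.0608123 ] 0.0650854246225329
top [0.50628576 0.28877617 0.06150239] 0.06686849499779234
```

View pics/scene4.png

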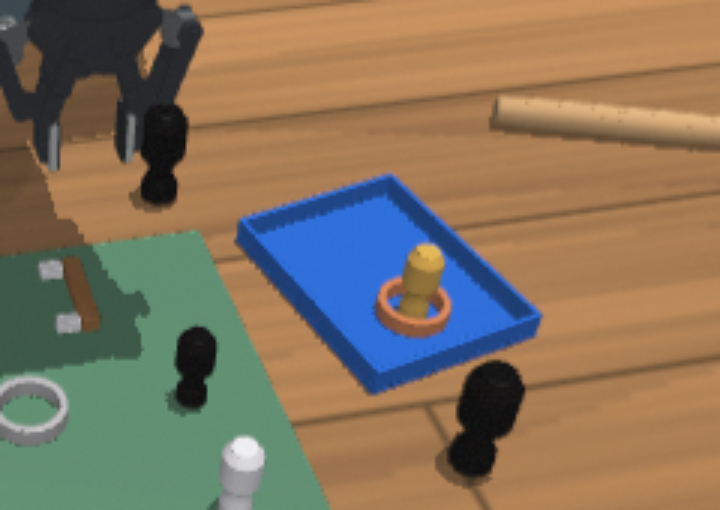

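The brass finial stands upright inside the copper ring, at about (420,290) in the crop. Next is the handle.

```bash
python3 -m jog '[0,0,0.25,0,0,0,0,0,0.25,0,0,0,0,0,0.25,0,0,0,0,0,0.15,0,0,0,0,0,0.1,0,0,0,0,0,0.015,0,0,0,0,0,0,0,0,0,0,0,0,0,0,0]'; python3 -m jog '[0,0,0,0,0,0,0,0,0,0,0,0,0,0,0,0,0,0,0,0,0,0,0,0,0,0,0,0,0,0,0,0,0,0,0,0]' 0.05 35
```

```text
time: 15.17
tcp_pos: [0.4478, 0.0616, 0.0257]
tcp_rot: [-0.001, 1.0, 0.0, 0.0]
ft_force: [0.2, -0.1, -0.2]
finger_gap: 0.0429
grasp_force: 0.0
time: 15.67
tcp_pos: [0.4478, 0.0612, 0.026]
tcp_rot: [-0.0, 1.0, 0.0, 0.001]
ft_force: [-2.0, 1.2, 7.0]
finger_gap: 0.0129
grasp_force: 36.1
```

```bash
python3 -m jog '[0,0,-0.1,0,0,0,0,0,-0.25,0,0,0,0,0,-0.25,0,0,0,0,0,-0.25,0,0,0,0.02,0.2527,0,0,0,0,0.02,0.2527,0,0,0,0,0.02,0.2527,0,0,0,0,0.02,0.2527,0,0,0,0,0.02,0.2527,0,0,0,0,0.02,0.2527,0,0,0,0,0.02,0.2527,0,0,0,0,0,0,0,0,0,0]'; python3 -m jog '[0,0,0,0,0,1,0,0,0,0,0,1,0,0,0,0,0,1,0,0,0,0,0,1,0,0,0,0,0,1,0,0,0,0,0,1,0,0,0,0,0,1,0,0,0,0,0,1,0,0,0,0,0,1,0,0,0,0,0,1,0,0,0,0,0,1,0,0,0,0,0,1,0,0,0,0,0,1,0,0,0,0,0,1,0,0,0,0,0,1,0,0,0,0,0,1,0,0,0,0,0,1,0,0,0,0,0,1,0,0,0,0,0,1,0,0,0,0,0,0.25]'; python3 -m jog '[0,0,0,0,0,0,0,0,0,0,0,0]'
```

```text
time: 16.67
tcp_pos: [0.4301, 0.2774, 0.1277]
tcp_rot: [-0.002, 1.0, 0.001, 0.001]
ft_force: [0.5, -0.8, -1.7]
finger_gap: 0.0131
grasp_force: 35.2
time: 18.33
tcp_pos: [0.4304, 0.273, 0.1274]
tcp_rot: [0.624, 0.782, 0.0, 0.0]
ft_force: [-0.4, -0.6, -1.1]
finger_gap: 0.013
grasp_force: 35.2
time: 18.5
tcp_pos: [0.4305, 0.2732, 0.1273]
tcp_rot: [0.622, 0.783, 0.0, 0.0]
ft_force: [0.3, 0.3, -0.5]
finger_gap: 0.0126
grasp_force: 35.2
```

```bash
python3 -m jog '[0,0,0.25,0,0,0,0,0,0.25,0,0,0,0,0,0.2,0,0,0,0,0,0.1,0,0,0,0,0,0.035,0,0,0,0,0,0,0,0,0,0,0,0,0,0,0]'; python3 -m jog '[0,0,0.006,0,0,0,0,0,0,0,0,0]'
```

```text
time: 19.08
tcp_pos: [0.4309, 0.2736, 0.0277]
tcp_rot: [0.622, 0.783, 0.0, 0.0]
ft_force: [-0.0, 0.7, 0.1]
finger_gap: 0.0132
grasp_force: 35.2
time: 19.25
tcp_pos: [0.4309, 0.2736, 0.0268]
tcp_rot: [0.622, 0.783, 0.001, 0.0]
ft_force: [-0.3, -0.0, -0.4]
finger_gap: 0.013
grasp_force: 35.2
```

```bash
python3 -m jog '[0,0,0.007,0,0,0,0,0,0,0,0,0]'; python3 -m jog '[0,0,0,0,0,0,0,0,0,0,0,0,0,0,0,0,0,0,0,0,0,0,0,0,0,0,-0.1,0,0,0,0,0,-0.3,0,0,0,0,0,-0.3,0,0,0,0,0,-0.3,0,0,0,0,0,0,0,0,0]' 0.32; python3 -m jog '[0,0,0,0,0,-1,0,0,0,0,0,-1,0,0,0,0,0,-1,0,0,0,0,0,-1,0,0,0,0,0,-1,0,0,0,0,0,-1,0,0,0,0,0,-1,0,0,0,0,0,-1,0,0,0,0,0,-1,0,0,0,0,0,-1,0,0,0,0,0,-1,0,0,0,0,0,-1,0,0,0,0,0,-1,0,0,0,0,0,-1,0,0,0,0,0,-1,0,0,0,0,0,-1,0,0,0,0,0,-1,0,0,0,0,0,-1,0,0,0,0,0,-1,0,0,0,0,0,-0.25]'
```

```text
time: 19.42
tcp_pos: [0.4308, 0.2736, 0.026]
tcp_rot: [0.622, 0.783, 0.0, 0.0]
ft_force: [-1.0, -0.5, 5.3]
finger_gap: 0.013
grasp_force: 35.9
time: 20.17
tcp_pos: [0.4329, 0.2747, 0.1523]
tcp_rot: [0.622, 0.783, 0.004, 0.002]
ft_force: [0.4, 0.3, 0.6]
finger_gap: 0.0272
grasp_force: 0.0
time: 21.83
tcp_pos: [0.4304, 0.2734, 0.1461]
tcp_rot: [-0.002, 1.0, 0.0, 0.0]
ft_force: [-0.6, 0.0, -0.2]
finger_gap: 0.0269
grasp_force: 0.0
```

```bash
python3 -m jog '[-0.1126,-0.2525,0,0,0,0,-0.1126,-0.2525,0,0,0,0,-0.1126,-0.2525,0,0,0,0,-0.1126,-0.2525,0,0,0,0,-0.1126,-0.2525,0,0,0,0,-0.1126,-0.2525,0,0,0,0,-0.1126,-0.2525,0,0,0,0,-0.1126,-0.2525,0,0,0,0,-0.1126,-0.2525,0,0,0,0,0,0,0,0,0,0,0,0,0,0,0,0,0,0,0,0,0,0]' 0.8; python3 - <<'E'
from meas import *
c=env.capture("scene"); I=c["image"]
cv2.imwrite("pics/scene5.png",cv2.resize(I[90:290,160:440],None,fx=2.8,fy=2.8))
P=cloud(c); X=pts(P,.4309,.2736,.05,.01,.03); print(cv2.minAreaRect((X[:,:2]*1000).astype(np.float32)),np.median(X[:,2]))
E
```

```text
time: 22.83
tcp_pos: [0.5518, 0.001, 0.1455]
tcp_rot: [0.0, 1.0, 0.0, -0.0]
ft_force: [0.2, -0.6, -0.3]
finger_gap: 0.0683
grasp_force: 0.0
((412.70794677734375, 271.53961181640625), (56.3612174987793, 70.35343933105469), 11.316248893737793) 0.01583752776692956
```

View pics/scene5.png

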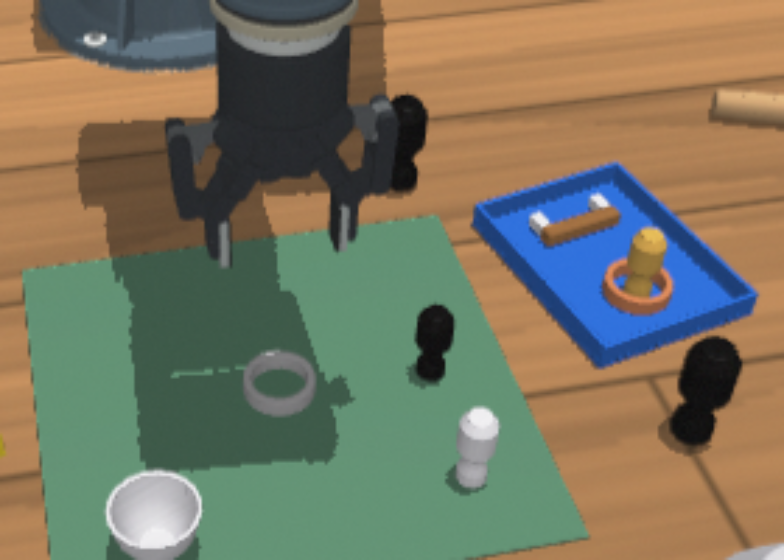

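The blue kit is complete: the handle lies flat at about (580,222), and the ring and finial are at (640,270). Next is the steel ring.

```bash
python3 -m jog '[0,0,0.25,0,0,0,0,0,0.25,0,0,0,0,0,0.25,0,0,0,0,0,0.15,0,0,0,0,0,0.1,0,0,0,0,0,0.01,0,0,0,0,0,0,0,0,0,0,0,0,0,0,0]'; python3 -m jog '[0,0,0,0,0,0,0,0,0,0,0,0,0,0,0,0,0,0,0,0,0,0,0,0,0,0,0,0,0,0,0,0,0,0,0,0,0,0,0,0,0,0]' 0.45 35
```

```text
time: 23.55
tcp_pos: [0.5529, 0.001, 0.0254]
tcp_rot: [-0.0, 1.0, -0.0, 0.001]
ft_force: [-0.5, 0.2, -0.7]
finger_gap: 0.0682
grasp_force: 0.0
time: 24.13
tcp_pos: [0.5529, 0.0008, 0.0258]
tcp_rot: [-0.0, 1.0, -0.0, 0.001]
ft_force: [-2.6, 0.9, 10.3]
finger_gap: 0.0496
grasp_force: 34.4
```

```bash
python3 -m jog '[0,0,-0.1,0,0,0,0,0,-0.2,0,0,0,0,0,-0.3,0,0,0,0,0,-0.25,0,0,0,0.0478,-0.2632,0,0,0,0,0.0478,-0.2632,0,0,0,0,0.0478,-0.2632,0,0,0,0,0.0478,-0.2632,0,0,0,0,0.0478,-0.2632,0,0,0,0,0.0478,-0.2632,0,0,0,0,0.0478,-0.2632,0,0,0,0,0.0478,-0.2632,0,0,0,0,0.0478,-0.2632,0,0,0,0,0,0,0,0,0,0,0,0,0,0,0,0,0,0,0,0,0,0]'; python3 -m jog '[0,0,0.25,0,0,0,0,0,0.25,0,0,0,0,0,0.2,0,0,0,0,0,0.1,0,0,0,0,0,0.03,0,0,0,0,0,0,0,0,0,0,0,0,0,0,0]'
```

```text
time: 25.47
tcp_pos: [0.5006, -0.2833, 0.1268]
tcp_rot: [-0.0, 1.0, -0.0, 0.0]
ft_force: [0.7, 0.9, -0.2]
finger_gap: 0.0498
grasp_force: 36.6
time: 26.05
tcp_pos: [0.5013, -0.2832, 0.0275]
tcp_rot: [-0.001, 1.0, -0.0, 0.0]
ft_force: [-0.4, -0.6, -1.5]
finger_gap: 0.0496
grasp_force: 36.7
```

```bash
python3 -m jog '[0,0,0.01,0,0,0,0,0,0.005,0,0,0,0,0,0,0,0,0]'; python3 -m jog '[0,0,0,0,0,0,0,0,0,0,0,0,0,0,0,0,0,0,0,0,0,0,0,0,0,0,-0.1,0,0,0,0,0,-0.3,0,0,0,0,0,-0.3,0,0,0,0,0,-0.25,0,0,0,0,0,0,0,0,0,0,0,0,0,0,0]' 0.74; python3 - <<'E'
from meas import *
for n in("top","scene"):
    c=env.capture(n);X=pts(cloud(c),.5013,-.2833,.035,.013,.03)
    print(least_squares(lambda p:np.hypot(X[:,0]-p[0],X[:,1]-p[1])-.023,[.5013,-.2833],loss="soft_l1",f_scale=.002).x,np.median(X[:,2]),len(X))
print(env.read_state()["tcp_pos"])
E
```

```text
time: 26.3
tcp_pos: [0.5013, -0.2836, 0.0259]
tcp_rot: [-0.0, 1.0, -0.0, 0.001]
ft_force: [-0.3, 3.7, 6.8]
finger_gap: 0.0491
grasp_force: 37.3
time: 27.13
tcp_pos: [0.5014, -0.284, 0.141]
tcp_rot: [-0.0, 1.0, -0.001, 0.002]
ft_force: [0.1, -0.4, -1.2]
finger_gap: 0.0631
grasp_force: 0.0
[ 0.49990248 -0.28223315] 0.01714310299683286 48
[ 0.50150016 -0.28246926] 0.01663201009367362 214
[ 0.50026253 -0.28325712  0.1383686 ]
```

```bash
python3 -m jog '[-0.0383,0.2743,0,0,0,0,-0.0383,0.2743,0,0,0,0,-0.0383,0.2743,0,0,0,0,-0.0383,0.2743,0,0,0,0,-0.0383,0.2743,0,0,0,0,-0.0383,0.2743,0,0,0,0,-0.0383,0.2743,0,0,0,0,-0.0383,0.2743,0,0,0,0,-0.0383,0.2743,0,0,0,0,-0.0383,0.2743,0,0,0,0,-0.0383,0.2743,0,0,0,0,-0.0383,0.2743,0,0,0,0,0,0,0,0,0,0,0,0,0,0,0,0,0,0,0,0,0,0]' 0.6
```

```text
time: 28.48
tcp_pos: [0.555, 0.1112, 0.1376]
tcp_rot: [-0.0, 1.0, -0.0, -0.001]
ft_force: [-0.6, -0.4, -1.1]
finger_gap: 0.0511
grasp_force: 0.0
```

```bash
python3 -m jog '[-0.006,0,0.2,0,0,0,0,0,0.25,0,0,0,0,0,0.2,0,0,0,0,0,0.13,0,0,0,0,0,0,0,0,0,0,0,0,0,0,0]'; python3 -m jog '[0,0,0,0,0,0,0,0,0,0,0,0,0,0,0,0,0,0,0,0,0,0,0,0,0,0,0,0,0,0,0,0,0,0,0,0]' 0.2 35; python3 -m jog '[0,0,-0.1,0,0,0,0,0,-0.25,0,0,0,0,0,-0.25,0,0,0,0,0,-0.2,0,0,0,0,0,0,0,0,0,0,0,0,0,0,0]'
```

```text
time: 28.98
tcp_pos: [0.5559, 0.1104, 0.0447]
tcp_rot: [0.0, 1.0, -0.0, -0.001]
ft_force: [1.1, 0.1, 1.4]
finger_gap: 0.051
grasp_force: 0.0
time: 29.48
tcp_pos: [0.5572, 0.1114, 0.0465]
tcp_rot: [-0.0, 1.0, -0.0, 0.001]
ft_force: [0.0, -1.8, 6.5]
finger_gap: 0.0247
grasp_force: 34.6
time: 29.98
tcp_pos: [0.557, 0.1116, 0.1432]
tcp_rot: [-0.0, 1.0, 0.0, 0.002]
ft_force: [-0.3, -0.4, -1.0]
finger_gap: 0.0248
grasp_force: 34.7
```

```bash
python3 -m jog '[0.0385,-0.274,0,0,0,0,0.0385,-0.274,0,0,0,0,0.0385,-0.274,0,0,0,0,0.0385,-0.274,0,0,0,0,0.0385,-0.274,0,0,0,0,0.0385,-0.274,0,0,0,0,0.0385,-0.274,0,0,0,0,0.0385,-0.274,0,0,0,0,0.0385,-0.274,0,0,0,0,0.0385,-0.274,0,0,0,0,0.0385,-0.274,0,0,0,0,0.0385,-0.274,0,0,0,0,0,0,0,0,0,0,0,0,0,0,0,0,0,0,0,0,0,0]'; python3 -m jog '[0,0,0.25,0,0,0,0,0,0.2,0,0,0,0,0,0.15,0,0,0,0,0,0.1,0,0,0,0,0,0.05,0,0,0,0,0,0.03,0,0,0,0,0,0,0,0,0,0,0,0,0,0,0]'
```

```text
time: 31.23
tcp_pos: [0.5006, -0.2825, 0.1404]
tcp_rot: [-0.0, 1.0, 0.001, -0.001]
ft_force: [0.2, 0.5, -0.9]
finger_gap: 0.0244
grasp_force: 34.9
time: 31.9
tcp_pos: [0.5016, -0.2832, 0.0483]
tcp_rot: [-0.0, 1.0, -0.0, 0.0]
ft_force: [0.6, 1.1, -0.6]
finger_gap: 0.0249
grasp_force: 34.9
```

```bash
python3 -m jog '[0,0,0.01,0,0,0,0,0,0.006,0,0,0,0,0,0,0,0,0]'; python3 -m jog '[0,0,0,0,0,0,0,0,0,0,0,0,0,0,0,0,0,0,0,0,0,0,0,0,0,0,-0.1,0,0,0,0,0,-0.25,0,0,0,0,0,-0.25,0,0,0,0,0,-0.25,0,0,0,0.3,0,-0.1,0,0,0,0.3,0,-0.1,0,0,0,0.3,0,-0.1,0,0,0,0,0,0,0,0,0]' 0.6; python3 - <<'E'
from meas import *
c=env.capture("scene"); cv2.imwrite("pics/scene6.png",cv2.resize(c["image"][110:310,50:450],None,fx=2,fy=2))
T=pts(cloud(c),.501,-.283,.03,.056,.08); print(T.mean(0),T[:,2].max())
E
```

```text
time: 32.15
tcp_pos: [0.5016, -0.2834, 0.0465]
tcp_rot: [-0.0, 1.0, -0.0, 0.001]
ft_force: [-0.8, 1.6, 4.4]
finger_gap: 0.0244
grasp_force: 35.4
time: 33.15
tcp_pos: [0.3892, -0.2828, 0.186]
tcp_rot: [0.0, 1.0, -0.0, -0.0]
ft_force: [1.1, -1.1, 0.7]
finger_gap: 0.0515
grasp_force: 0.0
[ 0.50475759 -0.2818519   0.06061585] 0.06550758035398116
```

View pics/scene6.png

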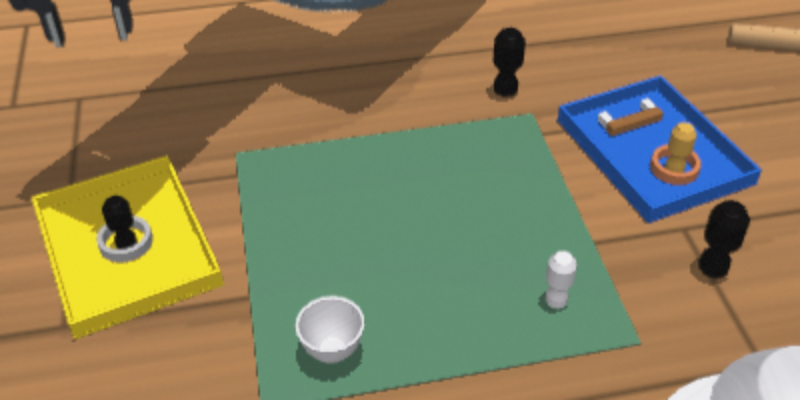

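Both kits are in place: the yellow tray's ring and finial at about (122,228), the blue tray's kit at (665,140). The spare finial and salt cellar still stand on the mat.

```bash
python3 -c "
from workcell import env
print(env.sign_off())"
```

```text
the job is handed in; nothing more can be done
None
```

Both kits are made up as asked and handed in after about 33 s of robot time; the spare silver finial and the salt cellar were left where they stood.

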